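# Set the gauge pointer to the peaked rider

## Robot

A 7-joint arm with a two-finger parallel gripper is mounted at the origin on the work surface; the furniture and walls round the work are solid. World frame = base frame: x ahead of the robot, y to its left, z up, the work surface at z = 0. Lengths are in m, angles in rad, forces in N, time in s.
With the tool pointing down it reaches from about 0.425 to 0.925 m from the base axis. Payload 6.8 kg.
Tool frame: the origin (TCP) lies on the front face of the gripper's body, between the roots of the fingers; the fingertips stand 73 mm ahead of it and the grasp point (between the pads) lies 54 mm ahead of it (env.nose_length is the distance from the TCP to the fingertips, in m); z points along the fingers, y is the line along which they close (so a half turn about z gives the same grasp; the last joint's range is limited). The gripper opens to 85 mm and grips with 20 to 120 N. Pads are 22 mm wide; open, the fingers measure 114 mm over their backs; the gripper's body (76 mm by 85 mm) begins 54 mm behind the grasp point. The pads swing forward as they close: fully open they stand 13 mm farther back than shut.
Start: joints at [-1.337, 0.477, 0.022, 1.555, -0.011, 1.109, -0.083], TCP at [0.226, 0.636, 0.304] pointing down, gripper open.
Joint ranges: [-2.96, 2.96], [-0.34, 2.1], [-1.41, 1.46], [0.24, 2.44], [-1.37, 4.51], [0.17, 1.92], [-2.96, 2.96]. Speed limits (rad/s): [2.39, 2.39, 3.14, 3.14, 3.14, 3.14, 3.14].

## Interface

Orientations are given as a unit quaternion [w, x, y, z].
In Python, from cell import env, kin, camera, calibration, job gives the robot as it stands. The module is installed in compiled form; this text tells all that it offers. Calls block until the motion is done:
- env.reach(position, orientation): joint-space move of the TCP to a pose.
- env.movel(position, velocity=0.15, rot=None, stop_force=None): straight line of the TCP; rot=None keeps the orientation; velocity is the mean speed in m/s. With stop_force (N) it stops when the force on the tool has changed by that much, and returns True; else False.
- env.goto_joints(angles): joint-space move.
- env.grip(opening, f_grip=None): finger opening in m; f_grip is the grip in N (None keeps the last); returns when the fingers have stopped.
- env.dwell(seconds).
- kin.inverse_kinematics(position, orientation): joint angles nearest the present ones, or None.
- env.get_state(): the state.
- camera(name): name is "side" or "top" or "wrist"; returns (picture, depth): 420x560x3 uint8, blue, green, red; 420x560 float32, m along the optical axis (not along the pixel's ray), 0 where there is no reading.
- calibration(name): a dict with "fx", "fy", "cx", "cy" (pixels), "rvec" (rotation vector, rad) and "tvec" (3), from world to camera coordinates, as OpenCV has them. Camera axes: x right, y down, z forward; pixel columns grow to the right and rows downward; lengths in m; the calibration is good to about 2 mm. A picture is of the moment at which its call begins: read the wrist's pose just before it. calibration takes no time and is no camera call; for the wrist camera it gives the pose at the moment of the call.
A pose or a line that the arm cannot do raises env.PlanningError and nothing moves.
- job.job_done(): hands the job in; it is judged then, once.
The state is a dict: "time": time; "qpos": joint angles; "joint_velocities": joint speeds; "joint_torque": joint torques, N m; "tcp_pos": TCP position; "orientation": TCP orientation; "force": force on the tool from outside, world axes, zero at the start; "torque": the same for the moment, N m; "opening": finger opening in m; "gripper_force": force on a finger pad.
Only numpy, scipy, OpenCV 4.12 (cv2) and the standard library are available. Lean on these libraries where they do the work, as an engineer would, in place of code of your own. Each camera call takes 0.05 s, during which the arm holds its last target. There are 200 camera calls.

## Task

On the setting gauge, turn the black bar knob until the pointer stands opposite the roof-shaped (peaked) rider on the scale, not the flat-topped one, then let go of the knob. Move the pointer with the knob only, not by pushing its carriage, and leave the knob of the magnetic base at the side alone.

Things in the scene. Friction and masses are not known exactly. Their poses are not given: they have to be found in the camera images.
- knob_grip (a point): Grip point of the gauge's black bar knob, on its vertical axis, 64 mm above the bench, 8 mm below the bar's top. Bar 42 mm long (x axis), 14 wide (y), 32 high, on a disc of radius 22 whose top is 22 mm below this point. It turns +-1.5 rad from mid-range (bar square to the scale), starts within 0.16, stays where left (0.05 N m). Counter-clockwise from above drives the pointer to its +y, 50 mm per rad.
- pointer: Small black arrow on an aluminium carriage (20 x 26 x 16 mm, top 32 mm above the bench) that slides along the gauge beyond the knob, geared to it. Origin at the arrow's tip, 25 mm above the bench; x out of the arrow, away from the knob, y along the scale to the left. The gauge is a dark steel plate, 110 x 240 x 14 mm, fixed to the bench, with a grey housing 28 mm high under the knob.
- peak_rider: The mark: fixed brass rider on the scale, 30 mm wide along it, 16 deep, 34 high, with a roof-shaped top; the ridge is its middle. 35 to 49 mm left or right of mid-scale. Origin at the centre of its underside, 18 mm above the bench, 12 mm beyond the line of the pointer's tip; axes as the pointer's. The other rider, on the other half, is brass, flat-topped, 12 mm high, and is not the mark.
- mag_base_knob (a joint): Bow knob on top of a grey steel magnetic base (58 x 51 mm, 80 mm high) standing to the left of the gauge; rad, 0 = off as found, 1.57 = on. It plays no part and stays off.

How it is judged:
By the outcome, as a careful person would: the job done as asked, in the order asked, and still so for the second after the job is handed in, with the robot touching nothing.
It also fails if it takes over 32 s, if anything falls off the work surface, if the arm or the gripper's body presses on something with over 40 N, if the wrist force passes 120 N, or if a joint passes its speed limit or range.

## Working session

There is one attempt and no reset: what is moved stays moved. The work goes in short steps, each a Python script; the robot and the scene stay as the last script left them, time stands still between calls to the robot, and variables do not carry over. Pictures are saved under pics/ and viewed, at most 10 in all, crops included, and the job is handed in when it is done.

```bash
mkdir -p pics
cat > h.py <<'E'
import numpy as np, cv2
from cell import env, kin, camera, calibration, job
def snap(n,name):
    c=calibration(n); im,d=camera(n); cv2.imwrite(f'pics/{name}.png',im); np.savez(f'pics/{name}.npz',d=d,im=im,**{k:np.array(v) for k,v in c.items()}); return im,d,c
def cloud(name):
    f=np.load(f'pics/{name}.npz'); d=f['d']; v,u=np.mgrid[:d.shape[0],:d.shape[1]]
    P=np.stack([(u-f['cx'])*d/f['fx'],(v-f['cy'])*d/f['fy'],d],-1)
    R=cv2.Rodrigues(f['rvec'].astype(float))[0]
    W=(P-f['tvec'].reshape(3))@R; W[d==0]=np.nan
    return W,f['im']
E
python3 - <<'E'
from h import *
snap('top','top0'); snap('side','side0')
s=env.get_state(); print(s['time'],s['tcp_pos'],s['orientation'])
E
```

```text
0.1 [0.2261099  0.63558476 0.30303161] [-7.09275329e-05  1.70049785e-01  9.85435152e-01 -7.92421286e-04]
```

View pics/top0.png

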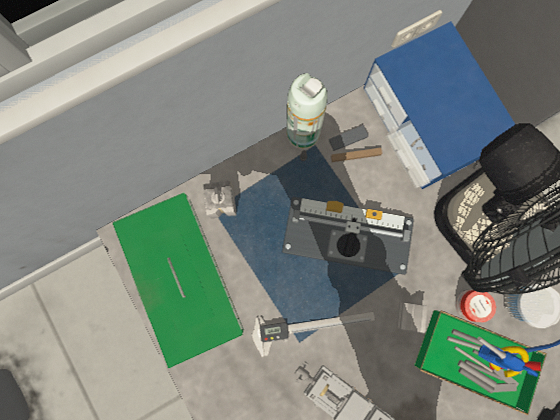

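View pics/side0.png

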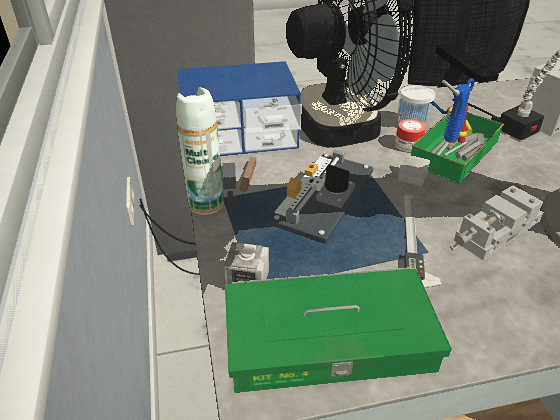

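Top view: gauge with its knob at (348,244), riders at (335,206) and (374,214), magnetic base at (218,197). In the side view, the rider near (293,187) looks taller. I'll measure heights next.

Run:
```python
from h import *
W,im=cloud('top0')
np.set_printoptions(precision=3,suppress=True)
for n,(u,v) in dict(knob=(348,244),r1=(335,206),r2=(374,214),mag=(218,197),c1=(296,200),c2=(410,218),c3=(402,268),c4=(288,246)).items(): print(n,W[v,u])
for n,(u0,u1,v0,v1) in dict(r1=(327,344,200,213),r2=(365,384,207,221),knob=(335,362,230,258)).items():
    w=W[v0:v1,u0:u1].reshape(-1,3); print(n,np.nanmax(w[:,2]),np.nanpercentile(w[:,2],[50,80,90,95]))
big=cv2.resize(im[190:280,280:420],None,fx=5.7,fy=5.7,interpolation=cv2.INTER_CUBIC)
cv2.imwrite('pics/crop1.png',big)
```

```text
knob [0.483 0.072 0.075]
r1 [0.554 0.092 0.054]
r2 [0.543 0.016 0.031]
mag [0.565 0.304 0.08 ]
c1 [0.571 0.163 0.018]
c2 [ 0.538 -0.056  0.016]
c3 [ 0.443 -0.037  0.017]
c4 [0.483 0.178 0.017]
r1 0.05370333489870102 [0.041 0.047 0.05  0.052]
r2 0.035949999673268576 [0.028 0.031 0.032 0.033]
knob 0.07811177065518261 [0.042 0.071 0.073 0.073]
```

View pics/crop1.png

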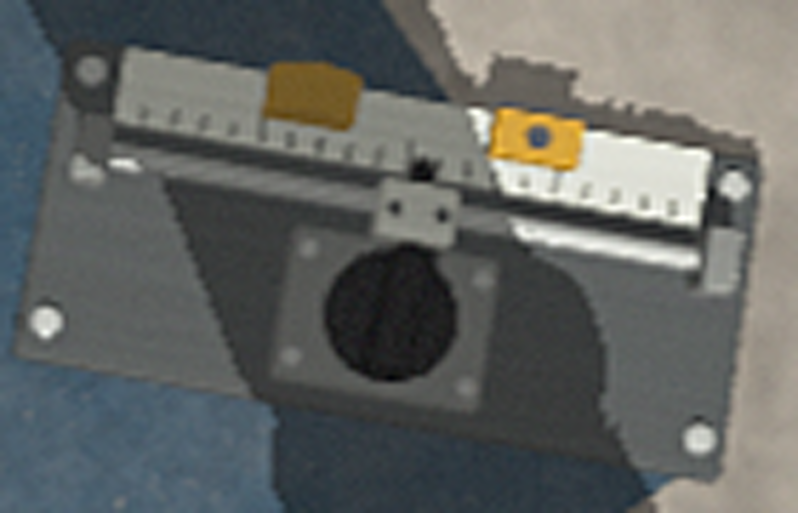

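The left rider is tall and peaked, about 52 mm at the top, and the right one is flat at about 30 mm. So the knob turns counter-clockwise. I'll go above it for a close look.

```bash
cat >> h.py <<'E'
from scipy.spatial.transform import Rotation as Ro
def quat(yaw,flip=0):
    # tool z down, tool x along (cos yaw, sin yaw), tool y = z cross x
    x=np.array([np.cos(yaw+flip*np.pi),np.sin(yaw+flip*np.pi),0]); z=np.array([0,0,-1.]); y=np.cross(z,x)
    q=Ro.from_matrix(np.stack([x,y,z],1)).as_quat(); return q[[3,0,1,2]]
E
python3 - <<'E'
from h import *
np.set_printoptions(precision=3,suppress=True)
W,im=cloud('top0'); w=W[230:258,335:362].reshape(-1,3); w=w[w[:,2]>.066]; 
print(len(w),w.mean(0),cv2.minAreaRect(w[:,:2].astype(np.float32)*1000))
for f in (0,1):
    for yaw in (-.15,.75):
        for z in (.25,.12): print(f,yaw,z,kin.inverse_kinematics([.48,.072,z],quat(yaw,f)))
E
```

```text
184 [0.484 0.067 0.072] ((484.1918029785156, 66.25748443603516), (13.767008781433105, 41.63121032714844), 75.24220275878906)
0 -0.15 0.25 [-0.944  0.293  0.8    2.092 -0.277  0.861 -1.703]
0 -0.15 0.12 [-0.81   0.542  0.676  2.177 -0.597  0.611 -1.422]
0 0.75 0.25 [-0.841  0.267  0.668  2.087 -0.219  0.854 -0.867]
0 0.75 0.12 [-0.682  0.495  0.504  2.17  -0.436  0.574 -0.678]
1 -0.15 0.25 [-0.597  0.237  0.371  2.074 -0.114  0.85   1.261]
1 -0.15 0.12 [-0.44   0.451  0.198  2.154 -0.165  0.55   1.301]
1 0.75 0.25 [-0.47   0.231  0.223  2.066 -0.067  0.851  2.112]
1 0.75 0.12 [-0.323  0.445  0.055  2.147 -0.045  0.551  2.086]
```

Run:
```python
from h import *
np.set_printoptions(precision=3,suppress=True)
env.reach([.484,.067,.27],quat(-.258))
env.grip(.045)
s=env.get_state(); print(s['time'],s['tcp_pos'],s['qpos'])
snap('wrist','w1')
W,im=cloud('w1')
m=(abs(W[...,0]-.484)<.03)&(abs(W[...,1]-.067)<.03)&(W[...,2]>.064)&(W[...,2]<.09)
w=W[m]; print(len(w)); 
if len(w)>20: print(w.mean(0),cv2.minAreaRect(w[:,:2].astype(np.float32)*1000))
```

```text
2.8083 [0.484 0.067 0.27 ] [-0.942  0.263  0.804  2.066 -0.24   0.905 -1.834]
706
[0.486 0.066 0.071] ((485.01385498046875, 66.3524398803711), (13.492609977722168, 40.9761962890625), 74.86726379394531)
```

View pics/w1.png

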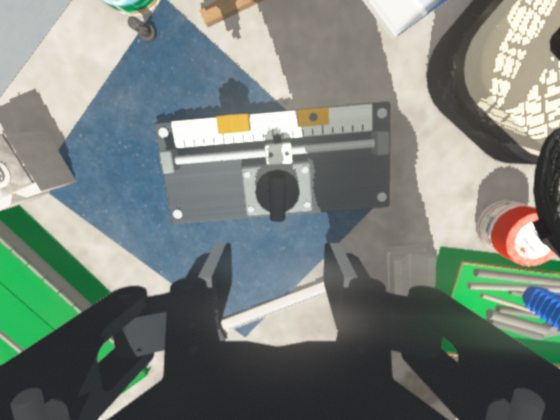

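The wrist view shows the peaked rider at (233,124), the flat one with a dot at (313,117), the carriage at (279,153) and the knob at (277,190). I'll measure the offset to turn through.

```bash
cat > meas.py <<'E'
from h import *
import sys
np.set_printoptions(precision=4,suppress=True)
def meas(name,psi=None):
    W,im=cloud(name); X=W[...,0];Y=W[...,1];Z=W[...,2]
    near=(abs(X-.51)<.1)&(abs(Y-.06)<.14)
    pl=near&(Z>.0105)&(Z<.02)
    n,l,st,_=cv2.connectedComponentsWithStats(pl.astype(np.uint8)); k=1+np.argmax(st[1:,4])
    r=cv2.minAreaRect((W[l==k][:,:2]*1000).astype(np.float32)); print('plate',r,st[k])
    if psi is None:
        b=cv2.boxPoints(r); e=max([b[1]-b[0],b[2]-b[1]],key=np.linalg.norm); e=e*np.sign(e[1]); psi=np.arctan2(-e[0],e[1])
    print('psi',psi)
    ex=np.array([np.cos(psi),np.sin(psi)]); ey=np.array([-ex[1],ex[0]]); K=np.array([.485,.0664])
    gx=(W[...,:2]-K)@ex; gy=(W[...,:2]-K)@ey
    rr=(Z>.036)&(gx>.045)&(gx<.1)&(abs(gy)<.1)
    print('rider gx,gy range',gx[rr].min(),gx[rr].max(),gy[rr].min(),gy[rr].max(),rr.sum(), 'ridge',np.median(gy[rr&(Z>Z[rr].max()-.003)]),Z[rr].max())
    hsv=cv2.cvtColor(im,cv2.COLOR_BGR2HSV); br=(hsv[...,1]>130)&(abs(hsv[...,0].astype(int)-20)<10)&(gx>.045)&(gx<.1)
    for s,nm in((1,'L'),(-1,'R')):
        g=gy[br&(s*gy>.01)&(abs(gy)<.1)]; print('brass',nm,np.percentile(g,[1,99]),np.percentile(g,[1,99]).mean())
    ca=(Z>.026)&(Z<.036)&(gx>.024)&(gx<.05)&(abs(gy)<.08)
    print('carriage gx,gy',np.percentile(gx[ca],[2,98]),np.percentile(gy[ca],[2,98]),ca.sum())
    dk=(hsv[...,2]<70)&(gx>.042)&(gx<.06)&(abs(gy)<.08)&(Z>.019)&(Z<.036)
    print('arrow',dk.sum(),gx[dk].max() if dk.any() else 0,np.median(gy[dk]))
    return psi
if __name__=='__main__': meas(sys.argv[1],float(sys.argv[2]) if len(sys.argv)>2 else None)
E
python3 meas.py w1; python3 -c "
import cv2;i=cv2.imread('pics/w1.png');cv2.imwrite('pics/w1c.png',cv2.resize(i[90:220,190:360],None,fx=4.5,fy=4.5,interpolation=cv2.INTER_CUBIC))"
```

```text
plate ((506.1775207519531, 63.058082580566406), (239.5688018798828, 109.6926040649414), 80.04994201660156) [  154   101   237   114 11677]
psi -0.17366126
rider gx,gy range 0.059290630753640536 0.0752479893849579 0.02164979949061981 0.05152363244332754 575 ridge 0.03653526529259187 0.05233005905146875
brass L [0.0223 0.0502] 0.036253489307803165
brass R [-0.053  -0.0256] -0.039311979420948315
carriage gx,gy [0.0244 0.045 ] [-0.0748  0.0752] 1361
arrow 0 0 nan
  return _methods._mean(a, axis=axis, dtype=dtype,
  ret = ret.dtype.type(ret / rcount)
```

View pics/w1c.png

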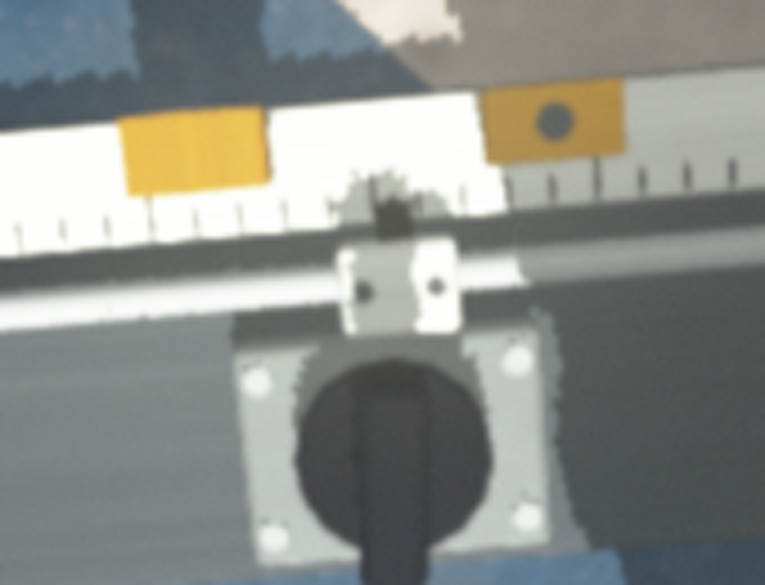

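The peaked rider's ridge is at +36.5 mm and the pointer is at about −4.5 mm by the bar angle. That makes the turn about +0.82 rad, to a world yaw of about 0.556. Next I grasp and turn.

```bash
python3 - <<'E'
from h import *
np.set_printoptions(precision=4,suppress=True)
W,im=cloud('w1'); psi=-.1737; ey=np.array([-np.sin(psi),np.cos(psi)]);K=np.array([.485,.0664])
for u,v in((278,138),(279,153)): print('px',W[v,u],(W[v,u,:2]-K)@ey)
p=[.485,.0664]
env.movel(p+[.16],.1,rot=quat(-.262))
print('hit',env.movel(p+[.1205],.05,stop_force=12))
env.grip(.005,f_grip=40)
s=env.get_state(); print(s['time'],s['tcp_pos'],s['opening'],s['force'],s['torque'])
z=s['tcp_pos'][2]
for yaw in np.linspace(-.262,.556,7)[1:]:
    env.movel(p+[z],.1,rot=quat(yaw))
env.dwell(.2)
s=env.get_state(); print(s['time'],s['tcp_pos'],s['opening'],s['force'],s['torque'])
snap('wrist','w2')
env.grip(.035)
env.movel(p+[.27],.12)
print(env.get_state()['time'])
snap('wrist','w3')
E
python3 meas.py w3 -.1737 2>/dev/null
python3 - <<'E'
from h import *
W,im=cloud('w3'); m=(abs(W[...,0]-.484)<.03)&(abs(W[...,1]-.067)<.03)&(W[...,2]>.064)&(W[...,2]<.09)
print(cv2.minAreaRect(W[m][:,:2].astype(np.float32)*1000))
E
```

```text
px [0.5333 0.0532 0.0258] -0.004691607907048301
px [0.5194 0.0558 0.0311] -0.004478576187038405
hit False
5.425 [0.4853 0.0668 0.1209] 0.013369753105244233 [-1.9574  1.632   4.8312] [ 0.2964  0.2057 -0.0751]
7.325 [0.4851 0.0682 0.1209] 0.012942578513538982 [0.9739 7.9184 0.2846] [ 1.7089 -0.0804 -0.0129]
9.1083
plate ((506.34014892578125, 63.880584716796875), (238.74305725097656, 109.7999267578125), 80.11988067626953) [  169    46   236   178 12026]
psi -0.1737
rider gx,gy range 0.04500047753582309 0.07529030752553469 -0.04041474180330898 0.051952445571601155 2771 ridge -0.03267240972922436 0.29195152780215256
brass L [0.0235 0.0506] 0.03702288093427933
brass R [-0.0534 -0.0244] -0.03888596549321896
carriage gx,gy [0.0246 0.045 ] [-0.0742  0.0756] 1361
arrow 0 0 nan
((484.72467041015625, 67.60408020019531), (41.40232467651367, 13.571616172790527), 32.0460205078125)
```

View pics/w3.png

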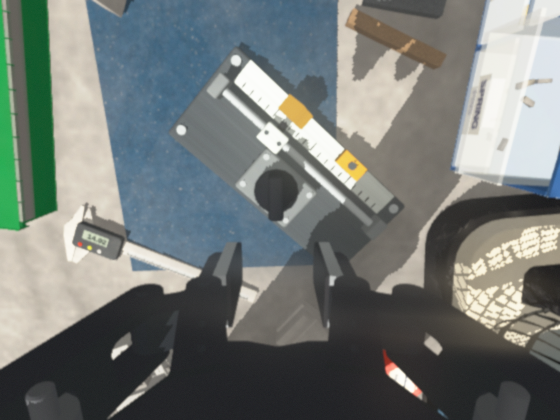

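The carriage at (272,137) stands opposite the peaked rider at (296,110). I'll check both numerically.

Run:
```python
from h import *
W,im=cloud('w3'); psi=-.1737; ex=np.array([np.cos(psi),np.sin(psi)]);ey=np.array([-ex[1],ex[0]]);K=np.array([.485,.0664])
gx=(W[...,:2]-K)@ex; gy=(W[...,:2]-K)@ey; Z=W[...,2]
r=(Z>.036)&(Z<.06)&(gx>.05)&(gx<.09)&(gy>0)&(gy<.08)
c=(Z>.0285)&(Z<.036)&(gx>.022)&(gx<.048)&(gy>.015)&(gy<.06)
for m in (r,c): print(gx[m].min(),gx[m].max(),gy[m].min(),gy[m].max(),(gy[m].min()+gy[m].max())/2,gy[m].mean(),m.sum())
t=r&(Z>Z[r].max()-.002); print('ridge',gy[t].mean())
cv2.imwrite('pics/w3c.png',cv2.resize(im[80:180,230:340],None,fx=5.5,fy=5.5,interpolation=cv2.INTER_CUBIC))
```

```text
0.05927163140842217 0.07529030752553469 0.02203722923890162 0.051952445571601155 0.03699483740525139 0.03713482575997466 600
0.02209933331797984 0.047875508633585126 0.021868231590419507 0.0568213108560023 0.0393447712232109 0.03716594882699288 565
ridge 0.03725905338846417
```

View pics/w3c.png

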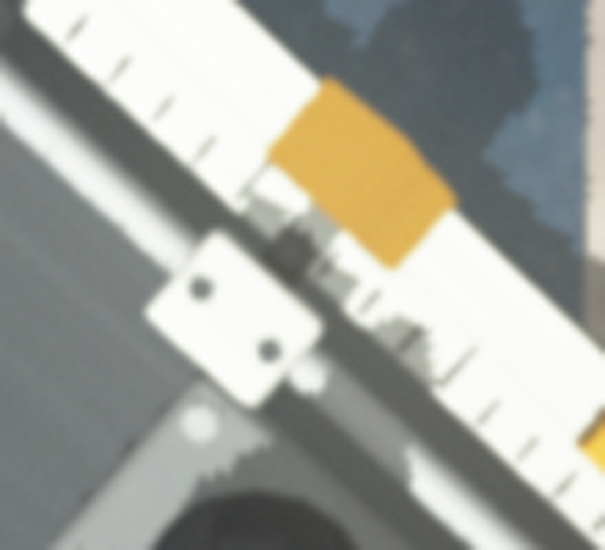

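The carriage centre is at 37.2 mm and the ridge at 37.1 mm in the gauge frame, so they line up. The close-up shows the arrow at about (300,240) opposite the middle of the rider, and the gripper is clear.

```bash
python3 -c "
from h import *
print(job.job_done())"
```

```text
the job is handed in; nothing more can be done
None
```

I turned the knob counter-clockwise until the pointer stood opposite the peaked rider, within about 1 mm by the wrist camera, then let go, backed the gripper clear and handed the job in at about 9 s on the robot's clock; the magnetic base was never approached.

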